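# Show the teal panel to the camera

### The arm

A 7-joint arm with a two-finger parallel gripper is mounted at the origin on the work surface; the furniture and walls round the work are solid. World frame = base frame: x ahead of the robot, y to its left, z up, the work surface at z = 0. Lengths are in m, angles in degrees, forces in N, time in s.
With the tool pointing down it reaches from about 0.4 to 0.9 m from the base axis. Payload 5.5 kg.
Tool frame: the origin (TCP) lies on the centre line of the jaws, within the pads' length; the fingertips stand manip.nose_length ahead of it and the grasp point (between the pads) is the TCP (manip.nose_length is the distance from the TCP to the fingertips, in m); z points along the fingers, y is the line along which they close (so a half turn about z gives the same grasp; the last joint's range is limited). The gripper opens to 85 mm and grips with 20 to 120 N. Pads are 22 mm wide; open, the fingers measure 114 mm over their backs; the gripper's body (76 mm by 85 mm) begins 54 mm behind the grasp point. The pads swing forward as they close: fully open they stand 13 mm farther back than shut.
Start: joints at [87.101, 28.699, -24.465, 88.831, 12.651, 65.22, -12.049], TCP at [0.201, -0.618, 0.25] pointing down, gripper open.
Joint ranges: [-164.97, 164.97], [-17.58, 116.51], [-87.97, 89.64], [11.32, 138.91], [-80.73, 260.73], [10.89, 115.49], [-147.41, 147.41]. Speed limits (degrees/s): [147.25, 147.25, 180, 180, 180, 180, 180].

### API

Orientations are given as [roll, pitch, yaw] about the fixed x, y, z axes, in that order (R = Rz(yaw) Ry(pitch) Rx(roll)).
In Python, from station import manip gives the robot as it stands.
- The arm moves only by the shell command python3 -m jog 'ROWS' [FORCE]. ROWS is JSON, a list that holds one entry, the list of rows, each a list of 5 numbers: the shift along the world's x, y, z in units of 25 mm (1.0 is 25 mm), then the turn about the world's z in units of 8 degrees (1.0 is 8 degrees), then the opening, from -1 (shut) to 1 (fully open). In form: [[[x, y, z, turn, claw], ...]]. A call has 1 to 8 rows; each row shifts and turns the commanded pose from where the row before left it; what a row does not reach is not made up. A row lasts 1/10 s, in which the tool goes at most 50 mm and 8.59 degrees, less where a joint would pass 70% of its speed; a pose out of reach is approached as far as the arm can. A call is refused whole if a number of a shift passes 1 or a number of a turn 1, either way. A call with a gripper value outside its range is refused whole. The fingers move at their own pace and stop on an object; FORCE is the grip in N (left out, the last holds). Time passes only in rows, so rows that do not move let the fingers close. It gives the time, the measured TCP pose, the force, the opening and the grip force at its end, in the units of the state.
- manip.state(): the state, without advancing time (a new reading comes with each control period).
- manip.get_image(name): name is "side" or "top" or "wrist"; returns (picture, depth): 480x640x3 uint8, red, green, blue; 480x640 float32, m along the optical axis (not along the pixel's ray), 0 where there is no reading.
- manip.calibration(name): a dict with "K" (3x3 intrinsics, pixels), "extrinsics" (4x4, takes a point from world to camera coordinates). Camera axes: x right, y down, z forward; pixel columns grow to the right and rows downward; lengths in m; the calibration is good to about 2 mm. A picture is of the moment at which its call begins: read the wrist's pose just before it. calibration takes no time and is no camera call; for the wrist camera it gives the pose at the moment of the call.
- manip.finish_job(): hands the job in; it is judged then, once.
The state is a dict: "clock": time; "joints": joint angles; "qd": joint speeds; "effort": joint torques, N m; "tcp_pos": TCP position; "orientation": TCP orientation; "wrist_force": force on the tool from outside, world axes, zero at the start; "moment": the same for the moment, N m; "grip_width": finger opening in m; "gripper_force": force on a finger pad.
Only numpy, scipy, OpenCV 4.12 (cv2) and the standard library are available. Lean on these libraries where they do the work, as an engineer would, in place of code of your own. Each camera call takes 0.05 s, during which the arm holds its last target. There are 200 camera calls.

### The job

Record the teal painting: swing the dark keeper bar of the wet-panel carrier aside by about a quarter turn, draw the teal panel up out of its slot and hold it in the air in front of the camera, painted face to the lens, right way up, square to the lens axis and centred on it, about 20 cm from the lens. Finish while holding it there, still, in the gripper; leave the other two panels in their slots and the drink can where it is, and do not touch the camera.

Things in the scene. Friction and masses are not known exactly. Their poses are not given: they have to be found in the camera images.
- panel_teal: Panel, teal with pale rings on the painted face, teal edges, wooden back; 12 mm thick (x), 100 wide (y), 125 tall (z), 60-130 g. Origin: its centre; -x out of the painted face, z to the top edge. Upright in one of the carrier's slots, face towards carrier -x, top 133 mm over the table, the top 48 mm above the guides; 2 mm play each way, may lean 3 degrees. Pinch the top edge from above.
- panel_teal_face (a point): Centre of the teal panel's painted face, 6 mm from the panel's origin along its -x; same axes as the panel.
- panel_red: The same panel in red, in another slot; stays there. Axes as the teal panel.
- panel_yellow: The same panel in yellow, in another slot; stays there. Axes as the teal panel.
- carrier: Wooden wet-panel carrier, fixed, 212 mm (x) by 128 (y). Origin: centre of the underside, z up. Slots at x = -40, 10 and 60 mm, one upright panel in each, thickness along x; floor 8 mm, guides, sides and ends 85 mm high. Panels have 38 mm free between them, so open the fingers only part way. At x = -100 mm a 40 mm wide post in the middle of the end rises to 137 mm and bears the bar's pivot.
- keeper (a joint): Angle (rad) of the dark keeper bar: 0 to 0.12 at the start, lying over the middle of all three panels 5 mm above their tops so that none can be lifted; 1.57 a quarter turn aside; stop at 1.9. It grows clockwise seen from above, towards carrier -y; turns easily (under 1 N at the knob), stays where left. Bar 22 mm wide, 8 thick, underside 138 mm over the table.
- keeper_pivot (a point): The bar's pivot, on the carrier's -x end post, 138 mm above the table. At joint value q the bar points from here along the carrier's x axis turned by -q about z.
- keeper_knob (a point): Middle of the black upright knob at the bar's free end, 190 mm from the pivot: a cylinder 16 mm in diameter, 28 mm tall, from 146 to 174 mm above the table. Grip it from above or push it round.
- tripod: Table tripod with the camera, fixed to the table, feet within 105 mm of its axis, camera top about 0.39 m above the table. Origin on the table under its axis; it faces its -x, roughly towards the robot.
- camera_tilt (a joint): How far the camera's stiff tilt head looks down, in rad: 0.12 to 0.35 at the start, not to be changed. 0 is level.
- lens (a point): Centre of the camera lens's front glass (barrel 58 mm wide). The frame turns with the camera: -x is the viewing direction, z the camera's up, y level. The painted face belongs at x = -0.20 m, y = z = 0 here, panel z along lens z, panel -x along lens +x.
- orange_can: Loose drink can with oranges on it, 53 mm wide, 134 tall, a bystander. Origin: centre of its underside.
Not all that is in view belongs to the job. Of the things that look like the panel_teal, the larger one is meant.

How it is judged (in metres and radians):
On the way, in this order (a step that is already met when the one before it is completed fails the run):
1. the keeper bar is swung aside, clear of all the panels (joint over 1.3 rad) (value of joint keeper above 1.3 rad), for 0.2 s.
2. the teal panel is drawn out upwards: its centre more than 0.175 m above the table, so that its lower edge is clear of the slot guides, held by the fingers (height (world z) of panel_teal above 0.175 m and contact force between the fingers and panel_teal above 1 N), for 0.2 s.
At the end, for the whole second after the job is handed in: Teal panel held still in the air by the gripper alone, painted face to the lens, face centre 170-230 mm from it and within 20 mm of its axis, square and upright in the picture within 8 degrees; keeper bar past 1.3 rad; red and yellow panels within 20 mm, the can within 30 mm of their start (contact force between the fingers and panel_teal above 1 N and contact force between panel_teal and carrier below 0.1 N and contact force between panel_teal and tripod below 0.1 N and height (world z) of panel_teal above 0.2 m and linear speed of panel_teal below 0.02 m/s and x of panel_teal_face in the frame of lens between -0.23 and -0.17 m and y of panel_teal_face in the frame of lens between -0.02 and 0.02 m and z of panel_teal_face in the frame of lens between -0.02 and 0.02 m and x of lens in the frame of panel_teal below -0.1 m and angle between the x axis of panel_teal and the x axis of lens, either way round below 0.14 rad and angle between the z axis of panel_teal and the z axis of lens, either way round below 0.14 rad and angle between panel_teal's own z axis and vertical below 0.8 rad and value of joint keeper above 1.3 rad and distance of each of panel_red, panel_yellow from where it was at the start of the episode below 0.02 m and distance of orange_can from where it was at the start of the episode below 0.03 m); the arm keeps its last pose, push and grip.
It fails at once if the red or the yellow panel is lifted or shifted by more than 20 mm (distance of any of panel_red, panel_yellow from where it was at the start of the episode above 0.02 m).
It fails at once if the camera or its tripod is touched by the robot or the panel (contact force between any of the arm, the fingers, panel_teal and tripod above 1 N).
It fails at once if the can is pushed more than 30 mm or knocked over (distance of orange_can from where it was at the start of the episode above 0.03 m or angle between orange_can's own z axis and vertical above 0.4 rad).
It also fails if it takes over 67 s, if anything falls off the work surface, if the arm or the gripper's body presses on something with over 40 N, if the wrist force passes 120 N, or if a joint passes its speed limit or range.

## Working session

There is one attempt and no reset: what is moved stays moved. The work goes in short steps, Python scripts to look and compute and a shell command to move; the robot and the scene stay as the last step left them, time stands still between calls to the robot, and variables do not carry over. Pictures are saved under pics/ and viewed, at most 10 in all, crops included, and the job is handed in when it is done.

```bash
mkdir -p pics; ls; cat > h.py <<'E'
import numpy as np, cv2
from station import manip
def grab(n):
    c=manip.calibration(n); im,d=manip.get_image(n)
    return im,d,np.array(c["K"]),np.array(c["extrinsics"])
def save(im,f): cv2.imwrite(f,cv2.cvtColor(im,cv2.COLOR_RGB2BGR))
def pts(d,K,E):
    v,u=np.mgrid[:480,:640]; p=np.stack([(u-K[0,2])/K[0,0]*d,(v-K[1,2])/K[1,1]*d,d],-1)
    return (p-E[:3,3])@E[:3,:3]
E
python3 - <<'E'
from h import *
s=manip.state();print(s, manip.nose_length)
ims=[]
for n in("side","top","wrist"):
    im,d,K,E=grab(n); np.savez(f"{n}0.npz",im=im,d=d,K=K,E=E); save(im,f"pics/{n}0.png"); print(n,-E[:3,:3].T@E[:3,3],(d>0).mean())
E
```

```text
pics
{'clock': 0.0, 'joints': array([ 87.10298944,  28.75649559, -24.45270602,  88.89083002,
        12.64916876,  65.2204007 , -12.04882789]), 'qd': array([-0.02861099,  0.15330694,  0.01399238, -0.06878726, -0.01202197,
        0.01291281,  0.01891837]), 'effort': array([ 1.39004424e-04, -5.69505179e+01, -5.81556514e+00, -2.80934554e+01,
        1.06899012e-02,  1.20777698e-02,  2.83191795e-06]), 'tcp_pos': array([ 0.20037095, -0.61765154,  0.24923358]), 'orientation': array([-1.79885477e+02, -5.70307193e-03,  1.79794498e+01]), 'wrist_force': array([-0.19153611, -0.35458091,  1.15961596]), 'moment': array([ 0.03584715, -0.0106955 , -0.01790751]), 'gripper_force': 0.0, 'grip_width': 0.08513869661481978} 0.019
side [0.36815509 1.15679063 0.70709229] 0.8220377604166667
top [0.45131302 0.09460237 1.53094193] 0.9960091145833333
wrist [ 0.26312057 -0.59748036  0.37307503] 0.9959016927083333
```

View pics/side0.png

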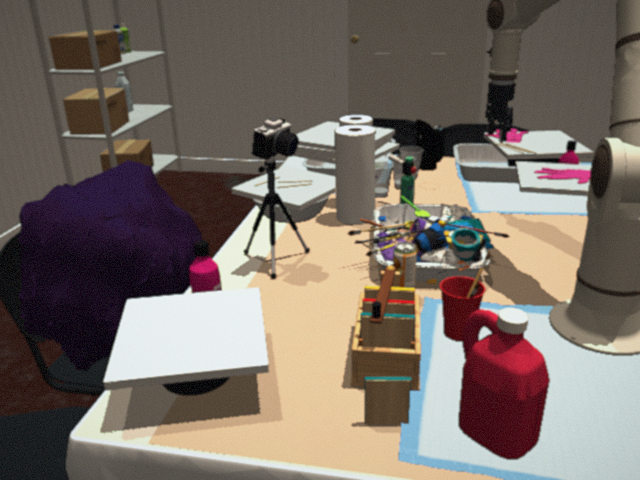

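View pics/top0.png

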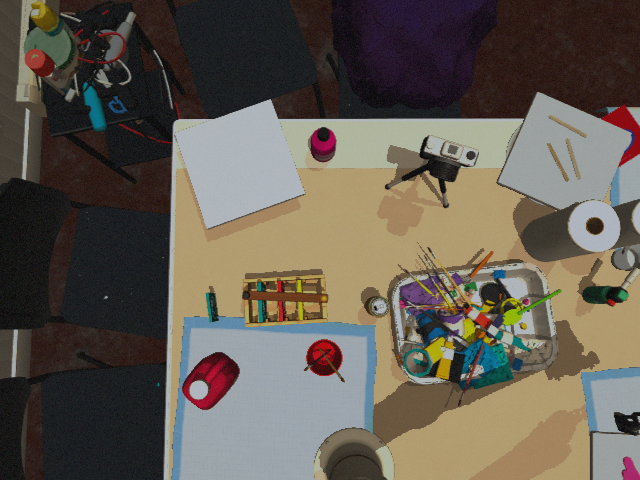

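The side view shows the camera on its tripod at (270,140) and the carrier at (388,330), with the knob near (377,310). In the top view, the carrier is at (285,300) with teal at x≈262, red at 281 and yellow at 299. The knob is at the left end (247,296), the can at (377,306), the camera at (450,155), and a small teal decoy at (212,305).

```bash
python3 - <<'E'
from h import *
T=np.load("top0.npz");S=np.load("side0.npz")
def show(z,x0,y0,w,h,f,out):
    save(cv2.resize(z["im"][y0:y0+h,x0:x0+w],None,fx=f,fy=f,interpolation=cv2.INTER_CUBIC),out)
a=cv2.resize(T["im"][260:340,190:400],None,fx=3.8,fy=3.8,interpolation=2)[:, :798]
b=cv2.resize(T["im"][125:215,375:490],None,fx=3.2,fy=3.2,interpolation=2)
c=cv2.resize(S["im"][110:180,235:315],None,fx=4,fy=4,interpolation=2)
can=np.zeros((600,800,3),np.uint8); can[:a.shape[0],:a.shape[1]]=a; can[305:305+b.shape[0],:b.shape[1]]=b; can[305:305+c.shape[0],400:400+c.shape[1]]=c
save(can,"pics/crop1.png")
P=pts(T["d"],T["K"],T["E"])
for u,v in[(262,286),(262,310),(281,286),(281,310),(299,286),(299,308),(247,296),(322,298),(290,297),(247,278),(326,276),(246,322),(326,320),(377,306),(210,300),(461,153),(433,140),(430,155),(475,158),(443,172),(285,260)]: print(u,v,P[v,u].round(3))
hsv=cv2.cvtColor(T["im"],cv2.COLOR_RGB2HSV)
m=(hsv[...,0]>80)&(hsv[...,0]<97)&(hsv[...,1]>120)&(P[...,2]>.03)
n,l,st,ce=cv2.connectedComponentsWithStats(m.astype(np.uint8))
for i in range(1,n):
    if st[i,4]>15: q=P[l==i]; print("teal",st[i],q.mean(0).round(3),q.min(0).round(3),q.max(0).round(3))
# camera pts from both
for n,z in(("top",T),("side",S)):
    Q=pts(z["d"],z["K"],z["E"]); mm=(Q[...,2]>.28)&(Q[...,2]<.45)&(Q[...,0]>.4)&(Q[...,0]<.9)&(abs(Q[...,1]+.2)<.25)&(z["d"]>0)
    q=Q[mm];print(n,len(q),q.min(0).round(3),q.max(0).round(3),np.median(q,0).round(3)); np.save(f"cam_{n}.npy",q)
E
```

```text
262 286 [0.48  0.234 0.105]
262 310 [0.42  0.23  0.135]
281 286 [0.479 0.184 0.133]
281 310 [0.42  0.183 0.135]
299 286 [0.479 0.139 0.135]
299 308 [0.425 0.138 0.139]
247 296 [0.454 0.263 0.178]
322 298 [0.449 0.082 0.153]
290 297 [0.452 0.16  0.149]
247 278 [0.503 0.285 0.003]
326 276 [0.509 0.069 0.001]
246 322 [0.388 0.276 0.086]
326 320 [0.393 0.071 0.093]
377 306 [ 0.429 -0.056  0.126]
210 300 [0.444 0.37  0.084]
461 153 [ 0.752 -0.208  0.384]
433 140 [ 0.784 -0.153  0.371]
430 155 [ 0.756 -0.149  0.354]
475 158 [ 0.746 -0.242  0.368]
443 172 [ 0.718 -0.175  0.357]
285 260 [0.553 0.182 0.001]
teal [47 21 15 15 60] [1.158 0.792 0.113] [1.147 0.776 0.097] [1.183 0.811 0.122]
teal [257 282   7   9  43] [0.479 0.238 0.127] [0.469 0.234 0.071] [0.489 0.244 0.139]
teal [206 293  11  29 116] [0.426 0.37  0.087] [0.391 0.361 0.031] [0.462 0.379 0.1  ]
teal [258 300   8  22 102] [0.416 0.234 0.127] [0.392 0.228 0.065] [0.444 0.241 0.139]
teal [471 305  12   5  23] [ 0.426 -0.31   0.11 ] [ 0.42  -0.344  0.039] [0.451 0.095 1.531]
teal [493 331   9   9  46] [ 0.353 -0.375  0.068] [ 0.343 -0.384  0.06 ] [ 0.364 -0.364  0.074]
teal [512 336  18  16 111] [ 0.332 -0.431  0.06 ] [ 0.313 -0.458  0.05 ] [ 0.351 -0.412  0.069]
teal [470 344  43  45 720] [ 0.268 -0.365  0.073] [ 0.216 -0.406  0.041] [0.451 0.095 1.531]
teal [404 349  27  28 195] [ 0.291 -0.154  0.128] [ 0.253 -0.189  0.053] [0.451 0.095 1.531]
teal [414 359  13   8  59] [ 0.287 -0.166  0.094] [ 0.276 -0.186  0.061] [0.451 0.095 1.531]
top 1675 [ 0.702 -0.249  0.305] [ 0.8   -0.131  0.391] [ 0.751 -0.181  0.364]
side 1514 [ 0.703 -0.242  0.28 ] [ 0.808 -0.126  0.389] [ 0.756 -0.159  0.345]
```

View pics/crop1.png

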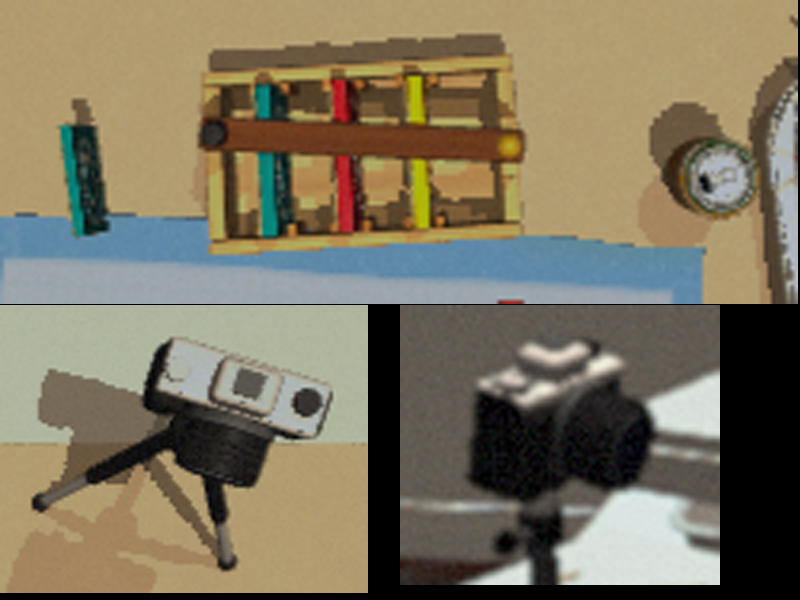

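The crop shows the keeper bar running from the black knob on the left to the brass pivot on the right, crossing all three panels. The camera's top is tilted, and its lens barrel faces -x and slightly +y.

```bash
python3 - <<'E'
from h import *
T=np.load("top0.npz");S=np.load("side0.npz")
P=pts(T["d"],T["K"],T["E"]);hsv=cv2.cvtColor(T["im"],cv2.COLOR_RGB2HSV).astype(int);H,Sa,V=[hsv[...,i] for i in range(3)]
box=np.zeros((480,640),bool);box[270:330,240:330]=1
ax=[]
for n,hm in(("teal",(H>78)&(H<98)),("red",(H<6)|(H>174)),("yel",(H>26)&(H<34))):
    m=hm&(Sa>130)&(V>90)&box&(P[...,2]>.12)&(P[...,2]<.15)
    v,u=np.nonzero(m)
    # rays onto plane z=.133
    K,E=T["K"],T["E"];R=E[:3,:3];c=-R.T@E[:3,3]
    r=np.c_[(u-K[0,2])/K[0,0],(v-K[1,2])/K[1,1],np.ones(len(u))]@R; q=c+r*((.133-c[2])/r[:,2])[:,None]
    rect=cv2.minAreaRect(q[:,:2].astype(np.float32)*1000)
    p=np.polyfit(q[:,0],q[:,1],1)
    print(n,len(q),q.mean(0).round(4),rect,"slope deg",np.degrees(np.arctan(p[0])).round(2))
def comp(m,name,z):
    v,u=np.nonzero(m);K,E=T["K"],T["E"];R=E[:3,:3];c=-R.T@E[:3,3]
    r=np.c_[(u-K[0,2])/K[0,0],(v-K[1,2])/K[1,1],np.ones(len(u))]@R; q=c+r*((z-c[2])/r[:,2])[:,None]
    print(name,len(q),q.mean(0).round(4),cv2.minAreaRect(q[:,:2].astype(np.float32)*1000))
comp(box&(P[...,2]>.16)&(P[...,2]<.18),"knob",.174)
comp(box&(P[...,2]>.142)&(P[...,2]<.153)&~((H>78)&(H<98)),"bar",.146)
comp(box&(P[...,2]>.075)&(P[...,2]<.095),"rim",.085)
b=np.zeros((480,640),bool);b[290:322,362:392]=1
comp(b&(P[...,2]>.10)&(P[...,2]<.15),"can",.134)
# camera
for n,z in(("top",T),("side",S)):
    Q=pts(z["d"],z["K"],z["E"]);hv=cv2.cvtColor(z["im"],cv2.COLOR_RGB2HSV)
    w=(Q[...,2]>.33)&(Q[...,2]<.45)&(Q[...,0]>.66)&(Q[...,0]<.9)&(abs(Q[...,1]+.2)<.15)
    wm=w&(hv[...,2]>(130 if n=="top" else 110))&(hv[...,1]<60); q=Q[wm]
    best=None;rng=np.random.default_rng(0)
    for _ in range(800):
        a=q[rng.choice(len(q),3,replace=False)];nn=np.cross(a[1]-a[0],a[2]-a[0]);nn/=np.linalg.norm(nn)+1e-12
        if abs(nn[2])<.8:continue
        inl=abs((q-a[0])@nn)<.002
        if best is None or inl.sum()>best.sum():best=inl
    i=q[best];nn=np.linalg.svd(i-i.mean(0))[2][2];nn*=np.sign(nn[2])
    print(n,len(q),best.sum(),"normal",nn.round(3),"tilt",np.degrees(np.arccos(nn[2])).round(2),"az",np.degrees(np.arctan2(nn[1],nn[0])).round(1),i.mean(0).round(4))
    k=(Q[...,2]>.30)&w&(hv[...,2]<90); print(" dark",Q[k].min(0).round(3),Q[k].max(0).round(3))
    rect=cv2.minAreaRect(i[:,:2].astype(np.float32)*1000);print(" toprect",rect)
E
```

```text
teal 104 [0.4333 0.2365 0.133 ] ((440.4657897949219, 237.15525817871094), (96.87303924560547, 8.37771987915039), 4.2031049728393555) slope deg 3.54
red 118 [0.4387 0.1862 0.133 ] ((443.1986083984375, 186.61831665039062), (97.12623596191406, 9.691165924072266), 3.2686383724212646) slope deg 3.13
yel 106 [0.4418 0.1361 0.133 ] ((449.546875, 133.61810302734375), (77.49022674560547, 77.06726837158203), 44.8401985168457) slope deg 3.38
knob 35 [0.4572 0.2665 0.174 ] ((457.0168762207031, 266.3656921386719), (15.47165298461914, 13.572854042053223), 45.52433776855469)
bar 641 [0.4531 0.1686 0.146 ] ((453.1610107421875, 173.7039031982422), (210.17660522460938, 25.700706481933594), 86.43899536132812)
rim 1042 [0.4423 0.1815 0.085 ] ((443.7022399902344, 177.09255981445312), (123.75577545166016, 211.48439025878906), 3.4942352771759033)
can 374 [ 0.4289 -0.0591  0.134 ] ((428.9839782714844, -59.50251770019531), (52.281612396240234, 51.086944580078125), 44.815677642822266)
top 682 276 normal [-0.198  0.065  0.978] tilt 12.02 az 161.9 [ 0.7633 -0.1896  0.3675]
 dark [ 0.702 -0.248  0.33 ] [ 0.796 -0.131  0.39 ]
 toprect ((762.7741088867188, -191.5251007080078), (109.610595703125, 35.982723236083984), 72.07743835449219)
side 241 114 normal [-0.255  0.09   0.963] tilt 15.7 az 160.5 [ 0.7594 -0.1755  0.3669]
 dark [ 0.704 -0.242  0.33 ] [ 0.804 -0.126  0.388]
 toprect ((762.6857299804688, -185.58505249023438), (109.31183624267578, 36.4671516418457), 72.96942138671875)
```

```bash
python3 -m jog '[[[1,0,1,0,0],[1,0,1,0,0],[1,0,1,0,0],[1,0,1,0,0],[1,0,1,0,0],[1,0,1,0,0],[1,0,1,0,0],[1,0,1,0,0]]]'; python3 -m jog '[[[1,0,1,0,0],[1,0,1,0,0],[1,0,1,0,0],[1,0,1,0,0],[1,0,1,0,0],[1,0,1,0,0],[1,0,1,0,0],[1,0,1,0,0]]]';python3 -c "
from h import *
s=manip.state();print(s['joints'].round(1),s['orientation'].round(2))"
```

```text
clock: 0.95
tcp_pos: [0.4014, -0.6181, 0.4509]
orientation: [-180.0, 0.0, 18.0]
wrist_force: [0.2, -0.7, 0.8]
grip_width: 0.0429
gripper_force: 0.0
clock: 1.75
tcp_pos: [0.5481, -0.6078, 0.5683]
orientation: [176.8, -2.7, 16.9]
wrist_force: [0.1, 0.3, -0.2]
grip_width: 0.0427
gripper_force: 0.0
[ 43.9  49.9  22.6  11.4 -21.  115.4 -24.8] [176.77  -2.68  16.86]
```

The tool tilts at the reach limit. Next I'll see whether that tilt stays when it comes back in.

```bash
python3 -m jog '[[[1,0,0,0,0],[1,0,0,0,0],[1,0,0,0,0],[1,0,0,0,0]]]'; python3 -m jog '[[[-1,1,-1,0,0],[-1,1,-1,0,0],[-1,1,-1,0,0],[-1,1,-1,0,0],[0,1,-1,0,0],[0,1,-1,0,0]]]';python3 -c "
from h import *
s=manip.state();print(s['joints'].round(1),s['orientation'].round(2))"
```

```text
clock: 2.15
tcp_pos: [0.6012, -0.5899, 0.5493]
orientation: [175.4, -3.4, 16.5]
wrist_force: [0.1, -0.1, 0.2]
grip_width: 0.0428
gripper_force: 0.0
clock: 2.75
tcp_pos: [0.5337, -0.4678, 0.4255]
orientation: [175.2, -3.6, 16.4]
wrist_force: [1.3, 0.4, 1.1]
grip_width: 0.0427
gripper_force: 0.0
[ -2.1  47.8  86.1  73.1 -51.9  93.6  -1.4] [175.24  -3.63  16.4 ]
```

Tilt gained at the reach limit is kept, so I can tip the panel to match the camera. First I'll go over to the carrier side and cancel the present 6° by turning the tool and pushing the limit from the opposite side.

```bash
cat > st.py <<'E'
from h import *
from scipy.spatial.transform import Rotation as R
s=manip.state();r=R.from_euler('xyz',s['orientation'],degrees=True).as_matrix()
print('j',s['joints'].round(1),'pos',s['tcp_pos'].round(4),'ori',s['orientation'].round(2))
z=r[:,2];print('tilt along tool x,y-horizontal deg', np.degrees([np.arcsin(-r[2,0]*-1),np.arcsin(r[2,1])]).round(2),'world tilt az',np.degrees(np.arctan2(z[1],z[0])).round(1),'mag',np.degrees(np.arccos(-z[2])).round(2), 'closing az',np.degrees(np.arctan2(r[1,1],r[0,1])).round(2),s['clock'])
E
python3 -m jog '[[[0,1,0,-1,0],[0,1,0,-1,0],[0,1,0,-1,0],[0,1,0,-1,0],[0,1,0,-1,0],[0,1,0,-1,0],[0,1,0,-1,0],[0,1,0,-1,0]]]' >/dev/null; python3 st.py; python3 -m jog '[[[0,1,0,-1,0],[0,1,0,-1,0],[0,1,0,-0.3,0],[0,1,0,0,0],[0,1,0,0,0],[0,1,0,0,0],[0,1,0,0,0],[0,1,0,0,0]]]'>/dev/null;python3 st.py
```

```text
j [-32.   38.9  88.7  86.2 -34.6  88.1 -83.3] pos [ 0.5346 -0.2678  0.4265] ori [175.18  -3.55 -47.82]
tilt along tool x,y-horizontal deg [3.55 4.81] world tilt az -101.5 mag 5.98 closing az -138.12 3.55
j [ -57.5   32.6   88.8   91.2  -26.6   88.  -124.2] pos [ 0.5343 -0.0679  0.4266] ori [175.16  -3.55 -65.91]
tilt along tool x,y-horizontal deg [3.55 4.83] world tilt az -119.7 mag 5.99 closing az -156.21 4.35
```

```bash
python3 -m jog '[[[0.5,1,0.8,0,0],[0.5,1,0.8,0,0],[0.5,1,0.8,0,0],[0.5,1,0.8,0,0],[0.5,1,0.8,0,0],[0.5,1,0.8,0,0],[0.5,0.5,0.8,0,0],[0.5,0,0.8,0,0]]]' >/dev/null; python3 st.py; python3 -m jog '[[[1,0.2,0.6,0,0],[1,0.2,0.6,0,0],[1,0.2,0.6,0,0],[1,0.2,0.6,0,0]]]'>/dev/null;python3 st.py
```

```text
j [ -46.4   39.    79.1   52.6  -35.5  114.  -142.2] pos [0.6352 0.0972 0.5865] ori [175.08  -3.57 -65.6 ]
tilt along tool x,y-horizontal deg [3.57 4.91] world tilt az -119.7 mag 6.08 closing az -155.91 5.15
j [ -33.2   41.4   67.    36.7  -37.1  115.4 -147.4] pos [0.7066 0.0955 0.605 ] ori [178.26  -5.05 -64.6 ]
tilt along tool x,y-horizontal deg [5.05 1.73] world tilt az -83.6 mag 5.34 closing az -154.75 5.55
```

```bash
python3 -m jog '[[[1,0.15,0.3,0,0],[1,0.15,0.3,0,0]]]'>/dev/null;python3 st.py
```

```text
j [ -29.6   44.7   69.    31.5  -42.5  115.4 -147.4] pos [0.7393 0.0941 0.5989] ori [179.83  -5.87 -63.98]
tilt along tool x,y-horizontal deg [5.87 0.17] world tilt az -65.6 mag 5.87 closing az -154.0 5.75
```

Tool lean in the closing direction is now about 0°, and the remaining 5.9° is in-plane, which does no harm. Next is the knob.

```bash
python3 -m jog '[[[-1,0.5,-1,1,0],[-1,0.5,-1,1,0],[-1,0.5,-1,1,0],[-1,0.5,-1,1,0],[-1,0.5,-1,1,0],[-1,0.5,-1,1,0],[-1,0.5,-1,1,0],[-1,0.5,-1,1,0]]]' >/dev/null; python3 st.py; python3 -m jog '[[[-1,0.5,-1,0.4,0],[-1,0.5,-1,0,0],[-1,0.5,-1,0,0],[0,0.5,-1,0,0],[0,0.5,-1,0,0],[0,0.4,-1,0,0],[0,0,0,0,0]]]'>/dev/null;python3 st.py
```

```text
j [-80.8  20.   73.3  95.4 -18.7  73.5 -95.2] pos [0.5394 0.1942 0.4001] ori [179.84  -5.84  -0.28]
tilt along tool x,y-horizontal deg [5.84 0.16] world tilt az -1.9 mag 5.85 closing az -90.29 6.55
j [-88.7  23.9  67.6 111.6 -23.9  55.7 -98.2] pos [0.4633 0.2666 0.2486] ori [179.65  -5.62   2.7 ]
tilt along tool x,y-horizontal deg [5.62 0.35] world tilt az -0.9 mag 5.63 closing az -87.33 7.25
```

```bash
python3 - <<'E'
from h import *
im,d,K,E=grab("wrist");P=pts(d,K,E);save(im,"pics/w1.png")
def f(n,m): 
    q=P[m]; print(n,len(q),q.mean(0).round(4) if len(q) else'',q.min(0).round(3),q.max(0).round(3))
near=(abs(P[...,0]-.457)<.03)&(abs(P[...,1]-.266)<.03)&(d>0)
f("knob",near&(P[...,2]>.165)&(P[...,2]<.182))
hsv=cv2.cvtColor(im,cv2.COLOR_RGB2HSV);t=(hsv[...,0]>78)&(hsv[...,0]<98)&(hsv[...,1]>120)&(P[...,2]>.126)&(P[...,2]<.14)&(abs(P[...,1]-.237)<.03)&(d>0)
f("teal",t); print(cv2.minAreaRect(P[t][:,:2].astype(np.float32)*1000))
E
```

```text
knob 665 [0.458  0.2698 0.1733] [0.449 0.262 0.165] [0.465 0.278 0.176]
teal 1480 [0.4381 0.2395 0.133 ] [0.39  0.233 0.126] [0.489 0.247 0.135]
((439.7972412109375, 239.35963439941406), (99.06378173828125, 9.157414436340332), 3.546977996826172)
```

View pics/w1.png

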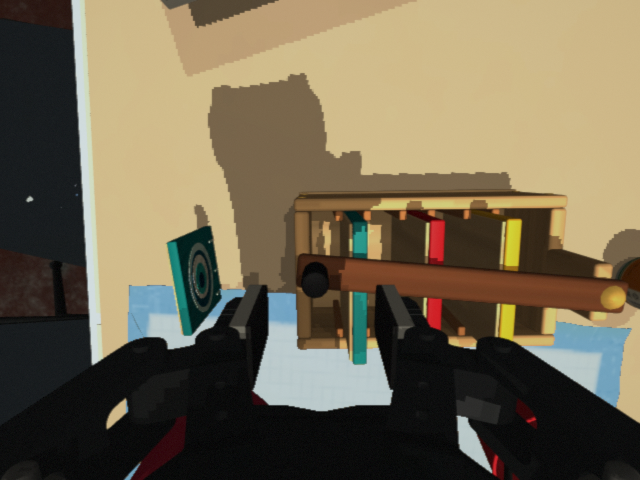

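The wrist view shows the knob at (315,280) between the two fingers, and the teal edge at (358,290). I'll go down and grip the knob.

```bash
python3 -m jog '[[[-0.2,0.1,-1,0,0],[0,0,-1,0,0],[0,0,-0.94,0,0],[0,0,0,0,-1],[0,0,0,0,-1],[0,0,0,0,-1],[0,0,0,0,-1]]]' 20
```

```text
clock: 8.0
tcp_pos: [0.4615, 0.2697, 0.1795]
orientation: [180.0, -6.0, 2.6]
wrist_force: [0.1, 3.7, -3.9]
grip_width: 0.015
gripper_force: 22.0
```

```bash
python3 -m jog '[[[0.5,-0.05,0,0,-1],[0.49,-0.06,0,0,-1],[0.97,-0.24,0,0,-1],[0.93,-0.36,0,0,-1],[0.87,-0.48,0,0,-1],[0,0,0,0,-1]]]'; python3 -m jog '[[[0.8,-0.59,0,0,-1],[0.72,-0.69,0,0,-1],[0.62,-0.78,0,0,-1],[0.52,-0.85,0,0,-1],[0.4,-0.91,0,0,-1],[0.28,-0.96,0,0,-1],[0.15,-0.98,0,0,-1],[0,0,0,0,-1]]]';python3 st.py
```

```text
clock: 8.6
tcp_pos: [0.5596, 0.2401, 0.1799]
orientation: [-180.0, -6.3, 2.4]
wrist_force: [6.3, 10.1, -8.8]
grip_width: 0.0149
gripper_force: 21.2
clock: 9.4
tcp_pos: [0.6523, 0.0894, 0.1822]
orientation: [179.5, -7.2, 2.3]
wrist_force: [29.8, 0.6, -20.4]
grip_width: 0.0092
gripper_force: 23.4
j [-47.9  37.6  52.8  99.5 -36.4  53.4 -69.7] pos [0.6523 0.0894 0.1822] ori [179.49  -7.16   2.26]
tilt along tool x,y-horizontal deg [7.16 0.5 ] world tilt az -1.8 mag 7.18 closing az -87.81 9.4
```

```bash
python3 -m jog '[[[0,0,0,0,0],[0,0,0,0,0],[0,0,0.5,0,0],[0,0,1,0,-0.18],[0,0,1,0,-0.18],[0,0,1,0,-0.18],[-0.8,0.6,0,0,-0.18],[-1,0.7,0,0,-0.18]]]' >/dev/null; python3 -m jog '[[[-1,0.7,0,0,-0.18],[-1,0.7,0,0,-0.18],[-1,0.7,0,0,-0.18],[-1,0.7,0,0,-0.18],[-1,0.7,0,0,-0.18],[-1,0.7,0,0,-0.18],[-0.6,0.5,0,0,-0.18],[0,0,0,0,-0.18]]]';python3 st.py
python3 - <<'E'
from h import *
im,d,K,E=grab("wrist");P=pts(d,K,E);save(im,"pics/w2.png")
hsv=cv2.cvtColor(im,cv2.COLOR_RGB2HSV);t=(hsv[...,0]>78)&(hsv[...,0]<98)&(hsv[...,1]>120)&(P[...,2]>.126)&(P[...,2]<.14)&(abs(P[...,1]-.237)<.03)&(d>0)
q=P[t];print(len(q),q.mean(0).round(4),cv2.minAreaRect(q[:,:2].astype(np.float32)*1000))
im,d,K,E=grab("top");save(im[200:340,200:400].repeat(3,0).repeat(3,1),"pics/t2.png")
P=pts(d,K,E);b=(P[...,2]>.140)&(P[...,2]<.185)&(abs(P[...,1]-.08)<.04)&(P[...,0]>.42)&(P[...,0]<.68)
q=P[b];print("bar",len(q),q.min(0).round(3),q.max(0).round(3),cv2.minAreaRect(q[:,:2].astype(np.float32)*1000))
E
```

```text
clock: 11.0
tcp_pos: [0.4297, 0.2467, 0.2658]
orientation: [179.9, -5.8, 2.8]
wrist_force: [-0.8, -0.6, 0.4]
grip_width: 0.0351
gripper_force: 0.0
j [ -97.3   16.3   72.9  115.7  -16.2   55.1 -104.2] pos [0.4297 0.2467 0.2658] ori [179.94  -5.75   2.8 ]
tilt along tool x,y-horizontal deg [5.75 0.06] world tilt az 2.2 mag 5.75 closing az -87.21 11.0
1748 [0.4413 0.2396 0.1331] ((439.47314453125, 239.3835906982422), (98.07933807373047, 9.075794219970703), 3.244614839553833)
bar 724 [0.434 0.067 0.14 ] [0.651 0.099 0.179] ((542.3612060546875, 82.87068176269531), (216.390869140625, 21.979164123535156), 3.2934160232543945)
```

View pics/w2.png

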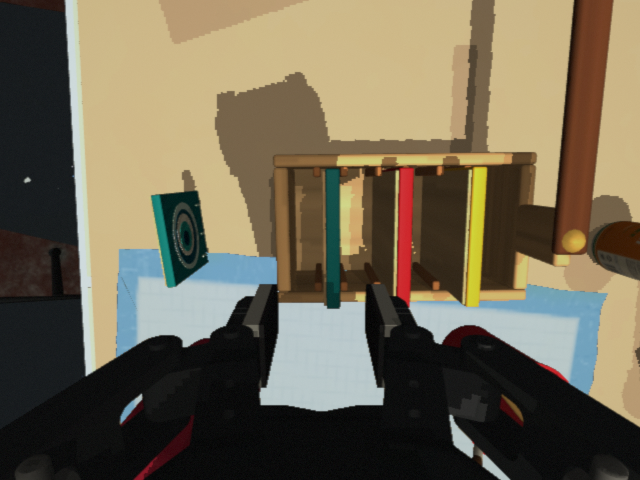

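The bar now points along +x, well aside (about 1.57 rad). The teal edge, at column 333, lies between the fingers. I'll descend and pinch it.

```bash
python3 -m jog '[[[0.4,-0.29,-0.84,0.06,-0.18],[0,0,-1,0,-0.18],[0,0,-1,0,-0.18],[0,0,-1,0,-0.18],[0,0,-1,0,-0.18],[0,0,-1,0,-0.18],[0,0,0,0,-0.18]]]' ; python3 st.py;python3 -m jog '[[[0,0,0,0,-1],[0,0,0,0,-1],[0,0,0,0,-1],[0,0,0,0,-1],[0,0,0,0,-1]]]' 60; python3 st.py
```

```text
clock: 11.8
tcp_pos: [0.4416, 0.2347, 0.1176]
orientation: [179.7, -5.7, 2.9]
wrist_force: [-0.5, -0.6, -0.2]
grip_width: 0.0352
gripper_force: 0.0
j [-76.7  29.6  53.7 122.2 -34.3  39.  -88.2] pos [0.4416 0.2347 0.1176] ori [179.65  -5.69   2.87]
tilt along tool x,y-horizontal deg [5.69 0.34] world tilt az -0.6 mag 5.7 closing az -87.17 11.8
clock: 12.3
tcp_pos: [0.4432, 0.2378, 0.1208]
orientation: [179.9, -6.0, 3.0]
wrist_force: [-0.0, -0.8, 7.6]
grip_width: 0.0113
gripper_force: 61.5
j [-77.   29.3  53.9 122.  -34.2  39.  -88.3] pos [0.4432 0.2378 0.1208] ori [179.94  -6.     3.01]
tilt along tool x,y-horizontal deg [6.   0.06] world tilt az 2.4 mag 6.0 closing az -87.0 12.3
```

Gripped. I'll lift it slowly at first, then check.

```bash
python3 -m jog '[[[0,0,0.4,0,-1],[0,0,0.6,0,-1],[0,0,0.8,0,-1],[0,0,0.8,0,-1],[0,0,0.8,0,-1],[0,0,0.8,0,-1],[0,0,0.8,0,-1],[0,0,0.8,0,-1]]]'; python3 -m jog '[[[0,0,1,0,-1],[0,0,1,0,-1],[0,0,1,0,-1],[0,0,1,0,-1],[0,0,0,0,-1]]]'; python3 st.py; python3 - <<'E'
from h import *
im,d,K,E=grab("side");save(im,"pics/s3.png")
E
```

```text
clock: 13.1
tcp_pos: [0.4418, 0.2368, 0.2657]
orientation: [179.9, -5.8, 3.0]
wrist_force: [0.1, 0.5, -1.6]
grip_width: 0.0115
gripper_force: 60.3
clock: 13.6
tcp_pos: [0.4437, 0.2375, 0.3673]
orientation: [-179.9, -6.0, 3.0]
wrist_force: [-0.5, -0.1, -1.2]
grip_width: 0.0115
gripper_force: 60.4
j [-109.5    7.4   83.5  107.1   -5.4   66.5 -111.5] pos [0.4437 0.2375 0.3673] ori [-179.93   -6.03    2.97]
tilt along tool x,y-horizontal deg [ 6.03 -0.07] world tilt az 3.6 mag 6.03 closing az -87.02 13.6
```

View pics/s3.png

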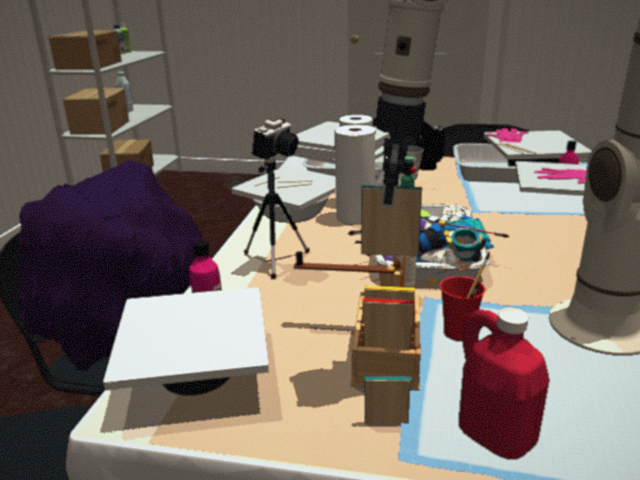

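The panel hangs straight in the gripper, wood side towards the side camera, and the other two panels are still in their slots. Next I'll pin down the lens pose.

```bash
python3 - <<'E'
from h import *
from scipy.optimize import least_squares
T=np.load("top0.npz");S=np.load("side0.npz")
for az in (161,163):
  a=np.radians(az);f=np.array([np.cos(a),np.sin(a)]);l=np.array([-f[1],f[0]]);o=np.array([.76,-.187])
  D=[];W=[]
  for n,z in(("top",T),("side",S)):
    Q=pts(z["d"],z["K"],z["E"]);hv=cv2.cvtColor(z["im"],cv2.COLOR_RGB2HSV)
    w=(Q[...,2]>.30)&(Q[...,2]<.42)&(abs(Q[...,0]-.755)<.09)&(abs(Q[...,1]+.187)<.09)&(z["d"]>0)
    q=Q[w];v=hv[...,2][w];s=(q[:,:2]-o)@f;t=(q[:,:2]-o)@l;c=np.c_[s,t,q[:,2],v]
    b=c[(s>.026)&(v<90)&(q[:,2]>.31)]
    print(az,n,"barrel",len(b),"s max",np.percentile(b[:,0],[95,99]).round(4),"t 2/98",np.percentile(b[:,1],[2,50,98]).round(4),"z",np.percentile(b[:,2],[2,98]).round(4))
    D.append(b)
    if n=="top":
      for lo in np.arange(-.03,.075,.008):
        k=(s>=lo)&(s<lo+.008)
        if k.sum()>5: print("  s%.3f n%d t[%.3f %.3f] zmed %.4f z90 %.4f v%.0f"%(lo,k.sum(),*np.percentile(t[k],[5,95]),np.median(q[k,2]),np.percentile(q[k,2],90),np.median(v[k])))
  b=np.vstack(D)
  # cylinder r=.029: axis in camera frame, free az offset, tilt, t0, z0
  def res(p):
    da,ti,t0,z0=p;d=np.array([np.cos(ti)*np.cos(da),np.cos(ti)*np.sin(da),-np.sin(ti)])
    r=b[:,:3]-np.array([.04,t0,z0]);return np.linalg.norm(r-np.outer(r@d,d),axis=1)-.029
  bb=(b[:,0]<.07)
  r=least_squares(res,[0,.24,0,.33],loss="soft_l1",f_scale=.002)
  da,ti,t0,z0=r.x;d=np.array([np.cos(ti)*np.cos(da),np.cos(ti)*np.sin(da),-np.sin(ti)]);ax=(b[:,:3]-[.04,t0,z0])@d
  e=np.percentile(ax,98);L=np.array([.04,t0,z0])+e*d;xy=o+L[0]*f+L[1]*l
  print("CYL az",az+np.degrees(da),"tilt",np.degrees(ti),"rms",np.sqrt(np.mean(res(r.x)**2)),"lens",xy.round(4),L[2].round(4),"end",e.round(4))
E
```

```text
161 top barrel 381 s max [0.0524 0.0537] t 2/98 [-0.0205  0.0044  0.0328] z [0.323  0.3597]
  s-0.030 n17 t[-0.031 0.053] zmed 0.3682 z90 0.3702 v148
  s-0.022 n152 t[-0.054 0.055] zmed 0.3708 z90 0.3745 v175
  s-0.014 n200 t[-0.054 0.053] zmed 0.3727 z90 0.3852 v170
  s-0.006 n231 t[-0.054 0.052] zmed 0.3739 z90 0.3849 v160
  s0.002 n249 t[-0.053 0.054] zmed 0.3675 z90 0.3817 v175
  s0.010 n291 t[-0.051 0.044] zmed 0.3617 z90 0.3766 v82
  s0.018 n147 t[-0.047 0.029] zmed 0.3548 z90 0.3602 v32
  s0.026 n103 t[-0.020 0.032] zmed 0.3532 z90 0.3587 v32
  s0.034 n104 t[-0.020 0.032] zmed 0.3521 z90 0.3573 v31
  s0.042 n125 t[-0.018 0.032] zmed 0.3484 z90 0.3548 v31
  s0.050 n56 t[-0.012 0.023] zmed 0.3462 z90 0.3525 v32
161 side barrel 382 s max [0.053  0.0541] t 2/98 [-0.0254 -0.0106  0.0231] z [0.311  0.3586]
CYL az 167.60748793947516 tilt 24.467863298227083 rms 0.0066128550864963526 lens [ 0.7105 -0.1795] 0.3194 end 0.0102
163 top barrel 382 s max [0.0527 0.0539] t 2/98 [-0.0217  0.0034  0.0312] z [0.323  0.3597]
  s-0.030 n17 t[-0.054 0.033] zmed 0.3677 z90 0.3691 v144
  s-0.022 n156 t[-0.054 0.054] zmed 0.3705 z90 0.3740 v176
  s-0.014 n195 t[-0.054 0.054] zmed 0.3724 z90 0.3850 v170
  s-0.006 n231 t[-0.053 0.053] zmed 0.3745 z90 0.3855 v139
  s0.002 n252 t[-0.052 0.054] zmed 0.3674 z90 0.3817 v176
  s0.010 n298 t[-0.050 0.049] zmed 0.3615 z90 0.3764 v80
  s0.018 n137 t[-0.047 0.028] zmed 0.3549 z90 0.3606 v32
  s0.026 n102 t[-0.020 0.031] zmed 0.3533 z90 0.3586 v32
  s0.034 n105 t[-0.022 0.030] zmed 0.3519 z90 0.3575 v31
  s0.042 n119 t[-0.020 0.031] zmed 0.3488 z90 0.3548 v31
  s0.050 n63 t[-0.011 0.026] zmed 0.3463 z90 0.3525 v32
163 side barrel 376 s max [0.0531 0.0545] t 2/98 [-0.0266 -0.0121  0.0215] z [0.311  0.3586]
CYL az 168.83911492050825 tilt 24.387830017948275 rms 0.00662675897084036 lens [ 0.7104 -0.1798] 0.3194 end 0.0105
```

Lens estimate is about (0.714, -0.177, 0.324), facing azimuth 162.5° and looking down about 14°. Next I'll carry the panel to the high outer limit to collect that tilt.

```bash
python3 -m jog '[[[0.6,0,0.6,1,-1],[0.6,0,0.6,1,-1],[0.6,0,0.6,1,-1],[0.6,0,0.6,1,-1],[0.6,0,0.6,1,-1],[0.6,0,0.6,1,-1],[0.6,0,0.6,1,-1],[0.6,0,0.6,1,-1]]]'>/dev/null; python3 st.py; python3 -m jog '[[[0.6,0,0.6,1,-1],[0.6,0,0.6,1,-1],[0.6,0,0.6,1,-1],[0.6,0,0.6,1,-1],[0.6,0,0.6,0.5,-1],[0.6,0,0.6,0,-1]]]'>/dev/null; python3 st.py
```

```text
j [-65.6  19.2  58.1  80.3 -21.1  86.3 -31.3] pos [0.5623 0.2368 0.4831] ori [-179.99   -5.77   67.29]
tilt along tool x,y-horizontal deg [ 5.77 -0.01] world tilt az 67.4 mag 5.77 closing az -22.71 14.45
j [-41.2  32.2  47.1  49.1 -30.2 107.    5.3] pos [0.6531 0.2367 0.5725] ori [-179.91   -5.93  103.05]
tilt along tool x,y-horizontal deg [ 5.93 -0.09] world tilt az 103.9 mag 5.94 closing az 13.06 15.05
```

```bash
python3 -m jog '[[[0.9,0.3,0.4,0,-1],[0.9,0.3,0.4,0,-1],[0.9,0.3,0.4,0,-1],[0.9,0.3,0.4,0,-1]]]'>/dev/null; python3 st.py; python3 -m jog '[[[0.9,0.3,0.4,0,-1],[0.9,0.3,0.4,0,-1]]]'>/dev/null; python3 st.py
```

```text
j [-24.7  41.4  18.   25.6 -18.3 115.   -4.8] pos [0.7103 0.2608 0.58  ] ori [-178.56   -4.85  103.58]
tilt along tool x,y-horizontal deg [ 4.85 -1.44] world tilt az 120.2 mag 5.05 closing az 13.71 15.45
j [-19.8  44.1  -7.3  18.5   1.6 115.4  -9.1] pos [0.73   0.2788 0.5873] ori [178.36  -3.96 105.25]
tilt along tool x,y-horizontal deg [3.96 1.64] world tilt az 82.6 mag 4.28 closing az 15.13 15.65
```

```bash
python3 -m jog '[[[0.9,0.3,0.2,-1,-1],[0.9,0.3,0.2,-1,-1],[0.9,0.3,0.2,-1,-1]]]'>/dev/null; python3 st.py; python3 -m jog '[[[0.9,0.3,0.2,-1,-1],[0.9,0.3,0.2,0,-1]]]'>/dev/null; python3 st.py
```

```text
j [-24.4  50.1  28.4  11.7 -29.2 115.4 -18.1] pos [0.7654 0.2921 0.5684] ori [177.24  -4.93  92.05]
tilt along tool x,y-horizontal deg [4.93 2.75] world tilt az 62.8 mag 5.65 closing az 1.81 15.95
j [-26.2  52.2  54.   11.5 -52.2 115.4 -19.5] pos [0.7766 0.2919 0.5648] ori [176.34  -5.17  88.09]
tilt along tool x,y-horizontal deg [5.17 3.64] world tilt az 52.8 mag 6.33 closing az -2.24 16.15
```

```bash
python3 -m jog '[[[0.9,0.3,0.6,0,-1],[0.9,0.3,0.6,0,-1],[0.9,0.3,0.6,0,-1]]]'>/dev/null; python3 st.py; python3 -m jog '[[[0.9,0.3,0,0,-1],[0.9,0.3,0,0,-1],[0.9,0.3,0,0,-1]]]'>/dev/null; python3 st.py
```

```text
j [-27.   54.6  84.1  11.4 -80.8 115.4 -17.7] pos [0.7912 0.294  0.572 ] ori [173.41  -5.98  88.13]
tilt along tool x,y-horizontal deg [5.98 6.55] world tilt az 40.2 mag 8.89 closing az -2.56 16.45
j [-26.8  55.3  83.4  11.4 -80.7 115.4 -17.5] pos [0.7934 0.2956 0.5614] ori [174.26  -6.11  88.42]
tilt along tool x,y-horizontal deg [6.11 5.71] world tilt az 45.1 mag 8.38 closing az -2.19 16.75
```

```bash
python3 -m jog '[[[0.6,0.2,1,0,-1],[0.6,0.2,1,0,-1],[0.6,0.2,1,0,-1]]]'>/dev/null; python3 st.py; python3 -m jog '[[[0.6,0.2,1,0,-1],[0.6,0.2,1,0,-1]]]'>/dev/null; python3 st.py
```

```text
j [-27.   52.4  83.9  11.4 -80.7 115.4 -17.7] pos [0.7826 0.2906 0.6035] ori [171.53  -7.04  88.53]
tilt along tool x,y-horizontal deg [7.04 8.4 ] world tilt az 38.0 mag 10.99 closing az -2.52 17.05
j [-27.1  50.8  84.2  11.4 -80.7 115.4 -17.7] pos [0.7753 0.2872 0.6282] ori [169.92  -7.64  88.59]
tilt along tool x,y-horizontal deg [7.64 9.99] world tilt az 35.4 mag 12.62 closing az -2.76 17.25
```

```bash
python3 -m jog '[[[0.2,0.1,0.3,1,-1],[0.2,0.1,0.3,1,-1],[0.2,0.1,0.3,1,-1],[0.2,0.1,0.3,1,-1],[0.5,0.2,1,1,-1]]]'>/dev/null; python3 st.py; python3 -m jog '[[[0.5,0.2,1,0,-1],[0.5,0.2,1,0,-1]]]'>/dev/null; python3 st.py
```

```text
j [-24.   50.1  74.3  11.4 -80.7 115.4  19.8] pos [0.7711 0.2939 0.6305] ori [165.17  -7.33 128.77]
tilt along tool x,y-horizontal deg [ 7.33 14.71] world tilt az 64.5 mag 16.51 closing az 36.84 17.75
j [-24.3  48.2  74.6  11.4 -80.7 115.4  18.8] pos [0.7611 0.2932 0.6567] ori [163.57  -6.95 128.18]
tilt along tool x,y-horizontal deg [ 6.95 16.3 ] world tilt az 60.5 mag 17.8 closing az 36.13 17.95
```

```bash
python3 -m jog '[[[-1,0,-0.6,-0.5,-1],[-1,0,-0.6,-0.5,-1],[-1,0,-0.6,-0.8,-1],[-1,0,-0.6,-0.8,-1],[-1,0,-0.6,-0.8,-1],[-1,0,-0.6,-0.8,-1],[-1,0,-0.6,-0.8,-1],[-1,0,-0.6,-0.8,-1]]]'>/dev/null; python3 st.py; python3 -m jog '[[[-0.5,-1,-0.3,-0.8,-1],[-0.5,-1,-0.3,0,-1],[-0.5,-1,-0.3,0,-1],[-0.5,-1,-0.3,0,-1],[0,-1,-0.3,0,-1],[0,-1,-0.3,0,-1],[0,-1,-0.3,0,-1],[0,-1,-0.3,0,-1]]]'>/dev/null; python3 st.py
```

```text
j [-90.1  27.6  89.1  80.1 -31.2  80.8 -12.8] pos [0.5785 0.297  0.545 ] ori [163.53  -7.05  83.67]
tilt along tool x,y-horizontal deg [ 7.05 16.34] world tilt az 16.2 mag 17.87 closing az -8.4 18.75
j [-95.4 -15.7  66.   98.5  20.3  72.9 -45.6] pos [0.5324 0.1111 0.4885] ori [165.    -6.51  76.9 ]
tilt along tool x,y-horizontal deg [ 6.51 14.9 ] world tilt az 9.8 mag 16.32 closing az -14.84 19.55
```

```bash
python3 -m jog '[[[-0.2,-0.8,-1,0,-1],[-0.2,-0.8,-1,0,-1],[-0.2,-1,-1,0,-1],[0,-1,-0.8,0,-1]]]'>/dev/null; python3 st.py; python3 -m jog '[[[0,-1,-0.5,0,-1],[0,-1,-0.5,0,-1],[0,-1,-0.5,0,-1],[0,-1,-0.3,-0.3,-1],[0,0,0,0,-1]]]'>/dev/null; python3 st.py
```

```text
j [-80.4 -16.6  64.3 111.3  19.   60.6 -36.1] pos [0.5163 0.0213 0.3923] ori [164.98  -6.39  76.85]
tilt along tool x,y-horizontal deg [ 6.39 14.92] world tilt az 9.4 mag 16.29 closing az -14.86 19.95
j [-76.7 -16.7  74.8 114.4  17.6  54.7 -25.3] pos [ 0.5165 -0.0815  0.3475] ori [165.01  -6.37  74.06]
tilt along tool x,y-horizontal deg [ 6.37 14.9 ] world tilt az 6.6 mag 16.26 closing az -17.65 20.45
```

```bash
python3 -m jog '[[[-0.1,-0.6,-0.5,0,-1],[-0.1,-0.55,-0.5,0,-1],[0,0,0,0,-1],[0,0,0,0,-1]]]'; python3 st.py; python3 - <<'E'
from h import *
for n in("side","top","wrist"):
    im,d,K,E=grab(n);np.savez(f"{n}4.npz",im=im,d=d,K=K,E=E)
    P=pts(d,K,E)
    w=(d>0)&(abs(P[...,0]-.523)<.07)&(abs(P[...,1]+.117)<.07)&(P[...,2]>.2)&(P[...,2]<.37)
    hv=cv2.cvtColor(im,cv2.COLOR_RGB2HSV)
    for nm,m in(("wood",(hv[...,0]>8)&(hv[...,0]<26)&(hv[...,1]>60)&(hv[...,2]>50)),("teal",(hv[...,0]>78)&(hv[...,0]<100)&(hv[...,1]>90))):
        q=P[w&m]
        if len(q)<30: continue
        print(n,nm,len(q),q.mean(0).round(4),q.min(0).round(3),q.max(0).round(3))
        for _ in range(3):
            c=q.mean(0);nn=np.linalg.svd(q-c,full_matrices=False)[2][2];q=q[abs((q-c)@nn)<max(.003,1.5*np.std((q-c)@nn))]
        print("  plane n",nn.round(3),"az",np.degrees(np.arctan2(nn[1],nn[0])).round(1),"el",np.degrees(np.arcsin(nn[2])).round(1),len(q))
a=np.load("side4.npz")["im"][90:240,230:430];b=np.load("top4.npz")["im"][100:340,330:500]
c=np.zeros((600,800,3),np.uint8);c[:300,:400]=a.repeat(2,0).repeat(2,1);c[:480,410:750]=b.repeat(2,0).repeat(2,1);save(c,"pics/c4.png")
E
```

```text
clock: 20.85
tcp_pos: [0.5127, -0.1052, 0.3242]
orientation: [164.8, -6.3, 74.6]
wrist_force: [0.7, 0.2, -0.7]
grip_width: 0.011
gripper_force: 60.2
j [-77.6 -16.6  79.7 116.2  17.1  51.5 -21.2] pos [ 0.5127 -0.1052  0.3242] ori [164.84  -6.3   74.6 ]
tilt along tool x,y-horizontal deg [ 6.3  15.06] world tilt az 6.7 mag 16.38 closing az -17.1 20.85
side wood 566 [ 0.5241 -0.1029  0.27  ] [ 0.503 -0.163  0.215] [ 0.547 -0.059  0.365]
  plane n [ 0.925 -0.283  0.252] az -17.0 el 14.6 564
side teal 165 [ 0.5305 -0.0736  0.3014] [ 0.456 -0.128  0.221] [ 0.555 -0.055  0.369]
  plane n [-0.941  0.221 -0.256] az 166.8 el -14.8 139
top teal 184 [ 0.5301 -0.0801  0.3076] [ 0.511 -0.115  0.229] [ 0.556 -0.062  0.367]
  plane n [ 0.922 -0.267  0.28 ] az -16.1 el 16.2 137
wrist wood 1465 [ 0.5141 -0.0927  0.334 ] [ 0.454 -0.127  0.218] [ 0.557 -0.06   0.37 ]
  plane n [-0.692  0.209  0.691] az 163.2 el 43.7 1162
wrist teal 6514 [ 0.5144 -0.0916  0.3364] [ 0.453 -0.129  0.247] [ 0.549 -0.059  0.37 ]
  plane n [-0.217  0.058  0.974] az 165.0 el 77.0 5997
```

View pics/c4.png

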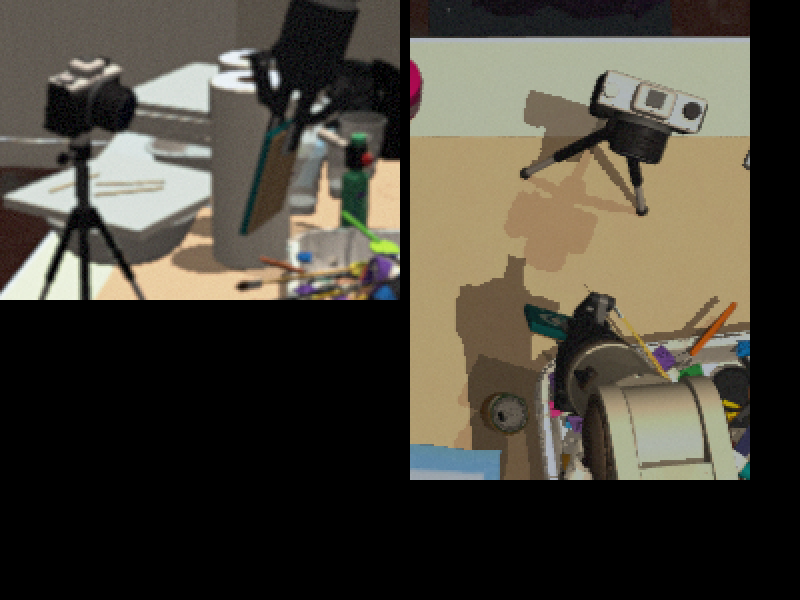

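The panel faces the lens, tipped back parallel to it, with normal azimuth -17° and elevation about 15°. One last check of its centring in the lens frame.

```bash
python3 - <<'E'
from h import *
a=np.radians(162.5);t=np.radians(14)
f=np.array([np.cos(a)*np.cos(t),np.sin(a)*np.cos(t),-np.sin(t)]);X=-f;Y=np.array([-X[1],X[0],0]);Y/=np.linalg.norm(Y);Z=np.cross(X,Y);L=np.array([.7135,-.1766,.324])
for n in("side","wrist","top"):
    z=np.load(n+"4.npz");P=pts(z["d"],z["K"],z["E"]);hv=cv2.cvtColor(z["im"],cv2.COLOR_RGB2HSV)
    q=(P-L)@np.c_[X,Y,Z]
    w=(z["d"]>0)&(abs(q[...,0]+.206)<.025)&(abs(q[...,1])<.075)&(abs(q[...,2])<.085)
    for nm,m in(("wood",(hv[...,0]>8)&(hv[...,0]<26)&(hv[...,1]>60)&(hv[...,2]>50)),("teal",(hv[...,0]>78)&(hv[...,0]<100)&(hv[...,1]>90))):
        p=q[w&m]
        if len(p)>30:print(n,nm,len(p),"1/50/99%",np.percentile(p,[1,50,99],axis=0).round(4).tolist())
    if n=="side":
        p=q[w&(hv[...,0]>8)&(hv[...,0]<26)&(hv[...,1]>60)&(hv[...,2]>50)]
        print(cv2.minAreaRect(p[:,1:].astype(np.float32)*1000))
E
```

```text
side wood 565 1/50/99% [[-0.2123, -0.0418, -0.0557], [-0.2099, 0.0189, -0.005], [-0.2076, 0.055, 0.0635]]
side teal 157 1/50/99% [[-0.2162, -0.0079, -0.0538], [-0.2044, 0.0529, 0.0328], [-0.1942, 0.0584, 0.0789]]
((4.038379669189453, 1.9941787719726562), (104.18785095214844, 123.78621673583984), 0.8652868270874023)
wrist wood 1352 1/50/99% [[-0.2178, -0.0159, -0.0028], [-0.2113, 0.021, 0.0623], [-0.1859, 0.0532, 0.0792]]
wrist teal 6331 1/50/99% [[-0.2101, -0.0153, 0.0238], [-0.2055, 0.0216, 0.0643], [-0.2006, 0.0546, 0.0663]]
top teal 183 1/50/99% [[-0.2093, 0.0125, -0.046], [-0.2005, 0.039, 0.0541], [-0.1975, 0.0533, 0.0675]]
```

```bash
python3 -m jog '[[[0,0,0,0,-1],[0,0,0,0,-1],[0,0,0,0,-1]]]'; python3 -c "
from station import manip
print(manip.finish_job())"
```

```text
clock: 21.3
tcp_pos: [0.5127, -0.1058, 0.3241]
orientation: [164.8, -6.1, 74.7]
wrist_force: [-0.1, 0.4, -0.6]
grip_width: 0.0107
gripper_force: 60.2
the job is handed in; nothing more can be done
None
```

I handed the job in at 21.3 s, with no verdict returned: by my own camera measurements, the teal panel is held still, face to the lens at about 20 cm, within about 5 mm of its axis and roughly 1–2° of square, with the keeper bar swung about 90° aside.

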